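# Index the inspection camera arm to the waiting board

### The arm

A 6-joint arm with a two-finger parallel gripper is mounted at the origin on a cart in front of the work surface, level with it; the furniture and walls round the work are solid. World frame = base frame: x ahead of the robot, y to its left, z up, the work surface at z = 0. Lengths are in mm, angles in rad, forces in N, time in s.
With the tool pointing down it reaches from about 250 to 725 mm from the base axis. Payload 9.7 kg.
Tool frame: the origin (TCP) lies midway between the tips of the shut fingers; the grasp point (between the pads) lies 19 mm behind it; z points along the fingers, y is the direction in which the jaws open and shut (so a half turn about z gives the same grasp; the last joint's range is limited). The gripper opens to 85 mm and grips with 20 to 120 N. Pads are 22 mm wide; open, the fingers measure 114 mm over their backs; the gripper's body (76 mm by 85 mm) begins 54 mm behind the grasp point. The pads swing forward as they close: fully open they stand 13 mm farther back than shut.
Start: joints at [-1.102, 0.087, 0.176, 1.66, 0, 1.571], TCP at [248.496, -490.659, 231.284] pointing down, gripper open.
Joint ranges: [-3.13, 3.13], [-0.85, 1.81], [-1.15, 1.24], [-2.2, 2.28], [-1.44, 1.52], [-3.14, 3.14]. Speed limits (rad/s): [2.22, 2.22, 2.57, 3.14, 3.14, 3.14].

### API

Orientations are given as a 3x3 rotation matrix whose columns are the frame's x, y, z axes.
In Python, from rig import manip, grab_frame, calibration, workorder gives the robot as it stands. The module is installed in compiled form; this text tells all that it offers.
- The arm moves only by the tool play_rows, never from a script. Its argument "series" is a list of rows, each an object of numbers: "hand": the opening in per cent of the stroke, from 0 (shut) to 100 (fully open); "dx", "dy", "dz": the shift along the tool's x, y, z in mm; "ax", "ay", "az": the turn, a rotation vector about the tool's x, y, z in degrees. In form: [{"hand": .., "dx": .., "dy": .., "dz": .., "ax": .., "ay": .., "az": ..}, ...]. A call has 1 to 5 rows; each row shifts and turns the commanded pose from where the row before left it, along the tool's axes as they then stand; what a row does not reach is not made up. A row lasts 1/12 s, in which the tool goes at most 41.7 mm and 7.16 degrees, less where a joint would pass 70% of its speed; a pose out of reach is approached as far as the arm can. A call with a gripper value outside its range is refused whole. The fingers move at their own pace and stop on an object; "squeeze" is the grip in N (left out, the last holds). Time passes only in rows, so rows that do not move let the fingers close. It gives the time, the measured TCP pose, the force and the opening at its end, in the units of the state.
- manip.observe(): the state, without advancing time (a new reading comes with each control period).
- grab_frame(name): name is "scene" or "top"; returns (picture, depth): 480x640x3 uint8, red, green, blue; 480x640 float32, mm along the optical axis (not along the pixel's ray), 0 where there is no reading.
- calibration(name): a dict with "fx", "fy", "cx", "cy" (pixels), "dist" ([k1, k2, p1, p2, k3] as OpenCV has them; the pictures are not rectified), "R" (3x3) and "t" (3): a world point X has camera coordinates R X + t. Camera axes: x right, y down, z forward; pixel columns grow to the right and rows downward; lengths in mm; the calibration is good to about 2 mm. A picture is of the moment at which its call begins. calibration takes no time and is no camera call.
- workorder.finish_job(): hands the job in, once; it reports no verdict.
The state is a dict: "time_s": time; "qpos": joint angles; "joint_vel": joint speeds; "tau": joint torques, N m; "eef_pos": TCP position; "orientation": TCP orientation; "contact_force": force on the tool from outside, world axes, zero at the start; "ft_torque": the same for the moment, N m; "finger_gap": finger opening in mm.
Only numpy, scipy, OpenCV 4.12 (cv2) and the standard library are available. Lean on these libraries where they do the work, as an engineer would, in place of code of your own. Each camera call takes 0.05 s, during which the arm holds its last target.

### The job

The inspection camera on the yellow swing arm has just been checked on the white dot target in the middle nest: move it one hole over, so that it looks down on the green circuit board waiting in the nest to one side (the other side nest is closed with a grey plate). Hook a fingertip under the red pull ring to lift the spring pin out of its hole, swing the arm across, and let the pin drop fully home in the hole for that board. Do not pinch or wrench the ring, do not touch the camera, and leave the board, the plate and the things on the bench where they lie.

Things in the scene. Friction and masses are not known exactly. Their poses are not given: they have to be found in the camera images.
- fixture: dark steel base plate, 285x290x10 mm, fixed to the bench: pivot column at the far edge, three nests, and on pillars nearest the robot a curved steel index plate (top 92 mm above the bench, 210 mm from the pivot) with three 11.5 mm holes 0.541 rad apart. Origin: on the pivot axis at bench height; -x points from the pivot over the middle hole, +y left, z up. Its place varies, yaw within 0.2 rad
- swing_arm (a joint): angle of the yellow arm about the upright pivot (rad): 0 = middle nest and hole (start), +0.541 = left nest (fixture +y), -0.541 = right nest; stops at +-0.628. The arm is a bar 34 mm wide, its top 106 mm above the bench, reaching 245 mm from the pivot. About 0.1 N m of friction: it stays where it is left
- index_pin (a joint): lift of the spring index pin, 210 mm from the pivot in the arm's end (m): 0 = home in a hole, 0.010 = its round nose rides on top of the index plate, 0.018 = upper stop. The spring presses it down with 6 N when home, 9 N at the stop. The arm is locked until the pin is nearly out. Let go between holes, the pin rides on the plate and falls into a hole when the arm is swung over it
- ring_top (a point): underside of the top of the pull ring, where a fingertip hooks: 183 mm above the bench with the pin home, right above the pin. The red ring stands upright on the pin: 44 mm inside, 58 mm outside, wire 7 mm thick; its hole looks along the arm, so a fingertip tilted forwards goes in from the robot's side; the camera begins 45 mm behind. It rises with the pin and turns with the arm
- lens (a point): centre of the lens's lower face, 78 mm above the bench, on the arm 140 mm from the pivot. The camera is a black box 47 mm wide on top of the arm, up to 168 mm above the bench; its ring light, 62 mm wide, hangs below the arm. Not to be touched
- board_mid (a point): middle of the green circuit board (62x110 mm, long side along the fixture's x) that waits in the left or the right nest, 20 mm above the bench. Nests are 72 mm apart in y
- blank_mid (a point): middle of the grey plate (62x110x4 mm) that closes the other side nest, 22 mm above the bench
- torque_driver: bystander, to be left alone: black torque screwdriver with an orange band, 186 mm long, lying on the bench; origin at the centre of its underside
- meter: bystander, to be left alone: yellow multimeter, 140x72x43 mm, lying on the bench; origin at the centre of its underside
- dish: bystander, to be left alone: grey dish of small hardware, 67 mm wide, 24 mm high; origin at the centre of its underside
- reel: bystander, to be left alone: grey solder reel, 64 mm wide, 42 mm high, standing on its flange; origin at the centre of its underside
- tweezers: bystander, to be left alone: black tweezers, 122 mm long, lying on the bench; origin at the centre of its underside
- brush: bystander, to be left alone: black brush, 162 mm long, lying on the bench; origin at the centre of its underside
- bottle: bystander, to be left alone: white dispensing bottle with a red nozzle, 32 mm wide, 90 mm high; origin at the centre of its underside
There are look-alikes about, which are no part of the job. What is meant by the part that bears board_mid is not pink, and is the larger of those in its own colour.

How it is judged (in metres and radians):
On the way, in this order (a step that is already met when the one before it is completed fails the run):
1. the pin is lifted clear of the middle hole by a fingertip under the ring (value of joint index_pin above 0.0095 m and contact force between the fingers and index_pin above 1 N), for 0.1 s.
2. the arm has been swung at least half-way towards the waiting board (horizontal distance between lens and board_mid below 0.036 m), for 0.05 s.
At the end, for the whole second after the job is handed in: the lens stands over the middle of the green board within 8 mm, the index pin is home in that board's hole within 2 mm, the arm is at rest, and board and plate are within 6 mm of where they lay (horizontal distance between lens and board_mid below 0.008 m and value of joint index_pin below 0.002 m and velocity of joint swing_arm between -0.03 and 0.03 rad/s and distance of each of board_mid, blank_mid from where it was at the start of the episode below 0.006 m); the robot touches nothing.
It fails at once if the ring is pinched or wrenched (fingers on ring and pin above 35 N) (contact force between the fingers and index_pin above 35 N).
It fails at once if the camera is touched (contact force between any of the fingers, the arm and camera above 1 N).
It fails at once if the board or the blanking plate is shifted or lifted by 10 mm (distance of any of board_mid, blank_mid from where it was at the start of the episode above 0.01 m).
It fails at once if a bystander is moved by more than 30 mm or lifted (distance of any of torque_driver, meter, dish, reel, tweezers, brush, bottle from where it was at the start of the episode above 0.03 m).
It also fails if it takes over 42 s, if anything falls off the work surface, if the arm or the gripper's body presses on something with over 40 N, if the wrist force passes 120 N, or if a joint passes its speed limit or range.

## Working session

There is one attempt and no reset: what is moved stays moved. The work goes in short steps, Python scripts to look and compute and a tool call to move; the robot and the scene stay as the last step left them, time stands still between calls to the robot, and variables do not carry over. Pictures are saved under pics/ and viewed, and the job is handed in when it is done.

Besides the shell and the picture viewer there is one more tool, called after "Request:" in YAML: its name, and indented under it one key for each argument. play_rows: Moves the arm, as the interface text tells. Its arguments: {"type":"object","properties":{"series":{"type":"array"},"squeeze":{"type":"number"}},"required":["series"]}

```bash
mkdir -p pics; python3 - <<'E'
from rig import manip, grab_frame, calibration
import cv2,numpy as np
print(manip.observe())
for n in ("scene","top"):
    p,d=grab_frame(n); np.savez(f"{n}0.npz",p=p,d=d)
    cv2.imwrite(f"pics/{n}0.png",p[:,:,::-1]); print(n,calibration(n))
E
```

```text
{'time_s': 0.0, 'qpos': array([-1.10198977e+00,  8.74479371e-02,  1.75095670e-01,  1.65980667e+00,
        8.46680487e-06,  1.57082250e+00]), 'joint_vel': array([ 0.00056714, -0.000466  ,  0.00087112,  0.00047534, -0.00014198,
       -0.00143563]), 'tau': array([ 6.72602109e-04, -5.20387352e+01,  4.64806867e+01,  1.62202085e-02,
        1.42040517e-05, -1.27273978e-06]), 'eef_pos': array([ 248.3928843 , -490.43858019,  230.57001281]), 'orientation': array([[ 8.92119978e-01,  4.51798157e-01, -6.08103325e-04],
       [ 4.51798566e-01, -8.92119145e-01,  1.21942010e-03],
       [ 8.43113505e-06, -1.36260924e-03, -9.99999072e-01]]), 'contact_force': array([ 0.18882391, -0.60725923,  0.47192087]), 'ft_torque': array([-0.02267306, -0.00276079, -0.07470224]), 'finger_gap': 85.26891710009049}
scene {'fx': 531.5944464711664, 'fy': 531.5944464711664, 'cx': 317.9054435979144, 'cy': 242.82751146099858, 'dist': array([-0.13983314,  0.        ,  0.        ,  0.        ,  0.        ]), 'R': array([[-8.27481428e-01, -5.61492523e-01, -7.95787672e-04],
       [-3.99355417e-01,  5.89532206e-01, -7.02116108e-01],
       [ 3.94702088e-01, -5.80670237e-01, -7.12062032e-01]]), 't': array([ 443.76258327,  295.78818285, 1335.08403252])}
top {'fx': 573.8621804163414, 'fy': 573.8621804163414, 'cx': 327.8559702982412, 'cy': 234.77854353188235, 'dist': array([0.04627431, 0.        , 0.        , 0.        , 0.        ]), 'R': array([[-0.01556698, -0.99987191, -0.00371795],
       [-0.9951374 ,  0.01585475, -0.09721205],
       [ 0.09725855,  0.00218657, -0.99525675]]), 't': array([  31.32817326,  564.60621661, 1510.46196744])}
```

```bash
sleep 1
```

```text
(no output)
```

View pics/scene0.png

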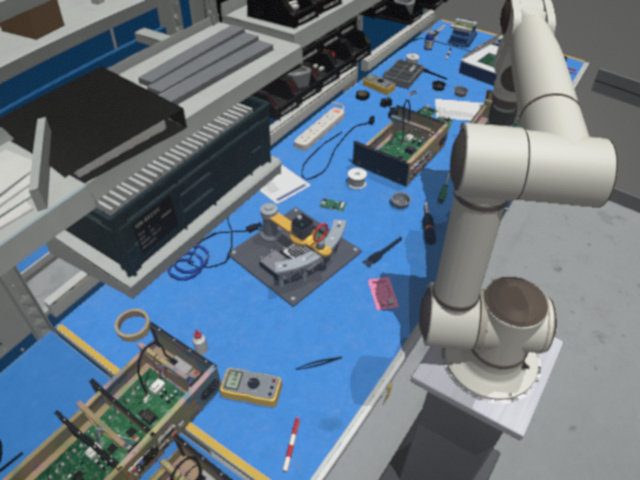

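View pics/top0.png

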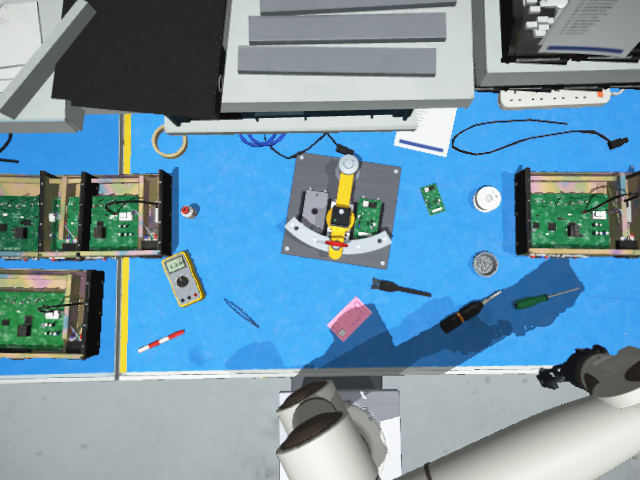

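The overview shows the fixture near (340, 210) in the top view. The green board is on the image right (world −y, right nest), the grey plate is on the left, and the red ring is near (335, 242). I'll zoom in and measure.

```bash
cat > h.py <<'E'
import numpy as np,cv2
from rig import calibration
def ray(n,uv):
    c=calibration(n);K=np.array([[c['fx'],0,c['cx']],[0,c['fy'],c['cy']],[0,0,1]])
    q=cv2.undistortPoints(np.array([[uv]],float),K,np.array(c['dist']))[0,0]
    R=np.array(c['R']);o=-R.T@c['t'];d=R.T@np.array([q[0],q[1],1.]);return o,d
def onz(n,uv,z):
    o,d=ray(n,uv);return o+d*(z-o[2])/d[2]
def proj(n,X):
    c=calibration(n);K=np.array([[c['fx'],0,c['cx']],[0,c['fy'],c['cy']],[0,0,1]])
    return cv2.projectPoints(np.array(X,float).reshape(-1,3),cv2.Rodrigues(np.array(c['R']))[0],np.array(c['t'],float),K,np.array(c['dist']))[0][:,0]
def tri(u1,u2):
    (o1,d1),(o2,d2)=ray('top',u1),ray('scene',u2)
    s=np.linalg.lstsq(np.c_[d1,-d2],o2-o1,rcond=None)[0]
    a=o1+d1*s[0];b=o2+d2*s[1];return (a+b)/2,np.linalg.norm(a-b)
E
python3 - <<'E'
import numpy as np,cv2
from h import *
for n,(u0,v0,w,h) in (("top",(270,140,140,140)),("scene",(225,190,140,115))):
    p=np.load(n+"0.npz")['p']; 
    cv2.imwrite(f"pics/{n}0z.png",cv2.resize(p[v0:v0+h,u0:u0+w,::-1],None,fx=4.2,fy=4.2,interpolation=cv2.INTER_CUBIC))
    hsv=cv2.cvtColor(p,cv2.COLOR_RGB2HSV);H,S,V=cv2.split(hsv)
    for name,m in (("red",((H<6)|(H>174))&(S>150)&(V>70)),("yel",(H>15)&(H<32)&(S>150)&(V>90)),("green",(H>40)&(H<85)&(S>80))):
        sub=np.zeros(m.shape,np.uint8);sub[v0:v0+h,u0:u0+w]=m[v0:v0+h,u0:u0+w]
        k,_,st,c=cv2.connectedComponentsWithStats(sub)
        for i in range(1,k):
            if st[i,4]>12: print(n,name,st[i],c[i].round(1))
E
```

```text
top red [326 241  22   6  72] [336.6 243.7]
top yel [336 173  18  35 443] [344.3 190.3]
top yel [326 209  29  34 365] [338.7 227. ]
top yel [329 245  14  14 113] [334.7 252.9]
top green [353 198  29  40 689] [367.  217.4]
scene yel [272 215  18  15 127] [281.9 221.6]
scene yel [302 238  11   7  41] [307.9 241.3]
scene yel [321 249   9   5  26] [325.6 251.2]
scene green [323 200  18  10  73] [331.7 204.3]
scene green [317 232   5   5  15] [318.5 233.9]
```

View pics/top0z.png

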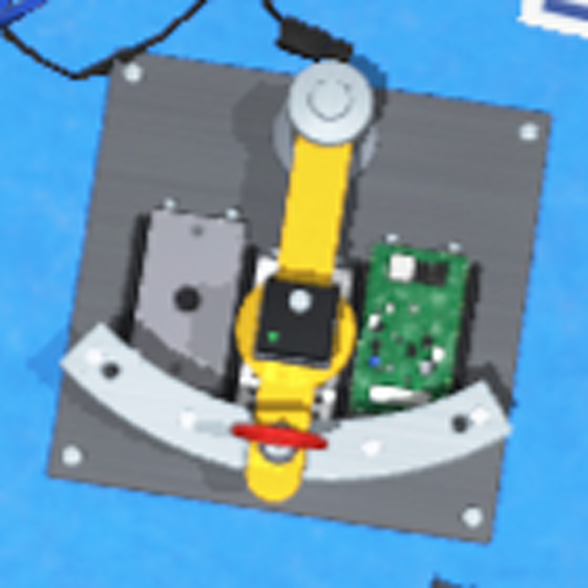

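View pics/scene0z.png

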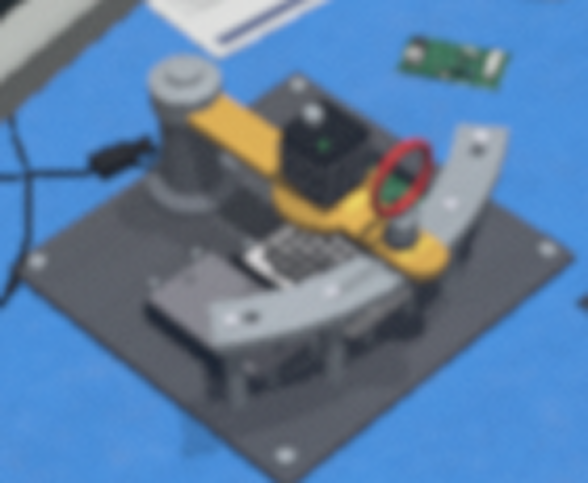

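```bash
python3 - <<'E'
from h import *
t=lambda X,Y:(270+(X+.5)/4.2-.5,140+(Y+.5)/4.2-.5); s=lambda X,Y:(225+(X+.5)/4.2-.5,190+(Y+.5)/4.2-.5)
L=onz('top',t(110,370),92);R=onz('top',t(460,424),92)
print('holes',L,R,np.linalg.norm(L-R))
print('tri R',tri(t(460,424),s(478,150)),'tri L',tri(t(110,370),s(251,317)))
d=(L-R)/np.linalg.norm(L-R); ey=d; ex=np.array([d[1],-d[0],0])
M=(L+R)/2; P=M+ex*180; P[2]=0
print('yaw',np.arctan2(ex[1],ex[0]),'pivot',P)
C=[onz('top',t(*c),10) for c in ((133,73),(529,131),(72,456),(473,516))]
d1=(C[0]-C[1]);d2=C[2]-C[3];d3=C[0]-C[2];d4=C[1]-C[3]
print('screws',np.linalg.norm(d1),np.linalg.norm(d3)); 
print('yaws',[np.arctan2(-v[0],v[1]) for v in(d1,d2)],[np.arctan2(v[1],v[0]) for v in(d3,d4)],'centre',np.mean(C,0))
pin=P-ex*210
print('pin',pin)
print('boss top',onz('top',t(278,443),125),'ringtop',onz('top',t(279,434),186), 'ring ends',onz('top',t(233,431),161),onz('top',t(325,442),161))
print('ring tri', tri(t(279,434),s(412,146)))
print('proj ring top',proj('top',[pin[0],pin[1],186]),proj('scene',[pin[0],pin[1],186]))
print('board mid', onz('top',t(413,327),20), 'exp', P-ex*140*np.cos(.541)-ey*140*np.sin(.541))
for n,i in (('top',0),):
  print(proj('top',[P[0],P[1],110]))
E
```

```text
holes [578.28862252 104.37458246  92.        ] [ 541.72313238 -108.90808633   92.        ] 216.39438965252793
tri R (array([ 540.16709182, -109.40340052,   94.76200849]), np.float64(3.018240887524489)) tri L (array([576.91608754, 103.55607485,  94.59557316]), np.float64(2.5268512535536964))
yaw -0.16979078549179075 pivot [737.41750278 -32.68245835   0.        ]
screws 261.11234457445113 253.85333334943985
yaws [np.float64(-0.164554721977784), np.float64(-0.16447777087623683)] [np.float64(-0.16666395984006852), np.float64(-0.16852834645874243)] centre [635.87839446 -15.55907037  10.        ]
pin [530.43727322   2.80253247   0.        ]
boss top [529.22812727   2.70200368 125.        ] ringtop [529.53222822   2.74013921 186.        ] ring ends [533.78624633  29.16953522 161.        ] [526.52089002 -24.21683611 161.        ]
ring tri (array([525.28475044,   0.74039816, 193.13928325]), np.float64(8.395221510274736))
proj ring top [[336.01521467 242.57689754]] [[319.07898334 225.87389099]]
board mid [610.97584333 -86.52495226  20.        ] exp [606.9529877 -83.4664155   0.       ]
[[348.1808801  164.41209322]]
```

Two independent measurements agree: hole chord 216.4 mm (216.3 expected) and yaw −0.168. The pin is at about (530, 3) and the board is in the right nest, about (609, −85). I'll start with a safe transit, closing the fingers, plus a small turn test.

Request:
play_rows:
  series:
    - {"hand":0,"dx":20,"dy":-20,"dz":-10}
    - {"hand":0,"dx":25,"dy":-24,"dz":-10}
    - {"hand":0,"dx":25,"dy":-24,"dz":-10}
    - {"hand":0,"dx":25,"dy":-24,"dz":-10}
    - {"hand":0,"dx":25,"dy":-24,"dz":0,"az":6}
  squeeze: 20

```text
validation failed for argument at $.se...
```

```bash
cat > st.py <<'E'
from rig import manip
import numpy as np,json
np.set_printoptions(precision=3,suppress=True)
s=manip.observe()
print(s['time_s'],'q',s['qpos'],'p',s['eef_pos'],'F',s['contact_force'],'gap',s['finger_gap']);print(s['orientation'])
open('log.jsonl','a').write(json.dumps([list(s['qpos']),list(s['eef_pos']),np.array(s['orientation']).tolist()])+"\n")
E
python3 st.py
```

```text
0.1 q [-1.102  0.087  0.175  1.66   0.     1.571] p [ 248.408 -490.459  230.638] F [ 0.753 -0.032 -0.149] gap 85.67984736295352
[[ 0.892  0.452 -0.001]
 [ 0.452 -0.892  0.001]
 [ 0.    -0.001 -1.   ]]
```

Every row seems to need all its keys.

Request:
play_rows:
  series:
    - {"hand":0,"dx":20,"dy":-20,"dz":-10,"ax":0,"ay":0,"az":0}
    - {"hand":0,"dx":25,"dy":-24,"dz":-10,"ax":0,"ay":0,"az":0}
    - {"hand":0,"dx":25,"dy":-24,"dz":-10,"ax":0,"ay":0,"az":0}
    - {"hand":0,"dx":25,"dy":-24,"dz":-10,"ax":0,"ay":0,"az":0}
    - {"hand":0,"dx":25,"dy":-24,"dz":0,"ax":0,"ay":0,"az":6}
  squeeze: 20

```text
time_s: 0.52
eef_pos: [303.4, -331.7, 272.8]
orientation: [[0.934, 0.357, 0.001], [0.357, -0.934, -0.001], [0.001, 0.002, -1.0]]
contact_force: [0.8, -0.2, 1.1]
finger_gap: 25.4
```

```bash
python3 st.py
```

```text
0.5167 q [-0.83  -0.133  0.041  1.744  0.     1.947] p [ 303.436 -331.737  272.774] F [ 0.753 -0.155  1.066] gap 25.422844823033035
[[ 0.934  0.357  0.001]
 [ 0.357 -0.934 -0.001]
 [ 0.001  0.002 -1.   ]]
```

```bash
cat > plan.py <<'E'
from rig import manip
import numpy as np
from scipy.spatial.transform import Rotation as Ro
P=np.array([737.4,-32.7]);YAW=-0.168;PINR=210
def tool(az_arm,tilt):
    # arm direction inward at arm angle: z axis forward, tilted down by tilt (deg from horizontal)
    a=YAW+az_arm;e=np.array([np.cos(a),np.sin(a),0]);n=np.array([-e[1],e[0],0]);t=np.radians(tilt)
    z=e*np.cos(t)-np.array([0,0,1])*np.sin(t);y=n;x=np.cross(y,z);return np.c_[x,y,z]
def ringpt(az_arm,out,z):
    a=YAW+az_arm;e=np.array([np.cos(a),np.sin(a)]);q=P-e*(PINR+out);return np.array([q[0],q[1],z])
def plan(p1,R1,N,p0=None,R0=None,rp=1,ra=1,show=True):
    s=manip.observe()
    p=np.array(s['eef_pos'] if p0 is None else p0);R=Ro.from_matrix(s['orientation'] if R0 is None else R0)
    ps=p.copy();T=Ro.from_matrix(R1);rv=(R.inv()*T).as_rotvec();Rs=R
    for i in range(1,N+1):
        tp=ps+(p1-ps)*i/N;tR=Rs*Ro.from_rotvec(rv*i/N)
        d=np.round(R.inv().apply(tp-p)/rp)*rp;w=np.round(np.degrees((R.inv()*tR).as_rotvec())/ra)*ra
        p=p+R.apply(d);R=R*Ro.from_rotvec(np.radians(w))
        if show: print(i,d,w, round(np.linalg.norm(d),1),round(np.linalg.norm(w),1))
    print('end',p,R.as_matrix().tolist());return p,R.as_matrix()
E
python3 - <<'E'
from plan import *
np.set_printoptions(precision=2,suppress=True)
plan(np.array([400,20,300.]),tool(0,90),22,ra=.5)
E
```

```text
1 [ 10. -13.  -1.] [ 0.  0. -7.] 16.4 7.0
2 [ 11. -12.  -2.] [ 0.   0.  -6.5] 16.4 6.5
3 [ 13. -11.  -1.] [ 0.  0. -7.] 17.1 7.0
4 [14. -9. -1.] [ 0.   0.  -6.5] 16.7 6.5
5 [15. -8. -1.] [ 0.  0. -7.] 17.0 7.0
6 [15. -5. -2.] [ 0.  0. -7.] 15.9 7.0
7 [16. -4. -1.] [ 0.   0.  -6.5] 16.5 6.5
8 [17. -2. -1.] [ 0.  0. -7.] 17.1 7.0
9 [16.  0. -1.] [ 0.   0.  -6.5] 16.0 6.5
10 [17.  3. -2.] [ 0.  0. -7.] 17.4 7.0
11 [16.  4. -1.] [ 0.   0.  -6.5] 16.5 6.5
12 [15.  6. -1.] [ 0.  0. -7.] 16.2 7.0
13 [15.  7. -1.] [-0.  0. -7.] 16.6 7.0
14 [14. 10. -2.] [-0.   0.  -6.5] 17.3 6.5
15 [12. 11. -1.] [-0.  0. -7.] 16.3 7.0
16 [11. 12. -1.] [-0.   0.  -6.5] 16.3 6.5
17 [10. 14. -1.] [-0.  0. -7.] 17.2 7.0
18 [ 8. 14. -2.] [-0.  0. -7.] 16.2 7.0
19 [ 6. 16. -1.] [-0.   0.  -6.5] 17.1 6.5
20 [ 4. 16. -1.] [-0.  0. -7.] 16.5 7.0
21 [ 2. 16. -1.] [-0.   0.  -6.5] 16.2 6.5
22 [ 1. 17. -2.] [-0.  0. -7.] 17.1 7.0
end [399.62  20.36 300.44] [[-0.9860347466416512, 0.16653484681775804, 0.0012740528718515106], [0.16653320679429168, 0.986034988579306, -0.0013008966974772333], [-0.0014729053411856345, -0.0010705572351290158, -0.999998342227157]]
```

Request:
play_rows:
  series:
    - {"hand":0,"dx":10,"dy":-13,"dz":-1,"ax":0,"ay":0,"az":-7}
    - {"hand":0,"dx":11,"dy":-12,"dz":-2,"ax":0,"ay":0,"az":-7}
    - {"hand":0,"dx":13,"dy":-11,"dz":-1,"ax":0,"ay":0,"az":-7}
    - {"hand":0,"dx":14,"dy":-9,"dz":-1,"ax":0,"ay":0,"az":-7}
    - {"hand":0,"dx":15,"dy":-8,"dz":-1,"ax":0,"ay":0,"az":-7}

```text
time_s: 0.93
eef_pos: [324.7, -251.6, 277.1]
orientation: [[0.556, 0.831, -0.0], [0.831, -0.556, 0.0], [0.0, -0.0, -1.0]]
contact_force: [0.0, -0.4, -1.0]
finger_gap: 0.1
```

Request:
play_rows:
  series:
    - {"hand":0,"dx":15,"dy":-5,"dz":-1,"ax":0,"ay":0,"az":-7}
    - {"hand":0,"dx":16,"dy":-4,"dz":-2,"ax":0,"ay":0,"az":-7}
    - {"hand":0,"dx":17,"dy":-2,"dz":-1,"ax":0,"ay":0,"az":-7}
    - {"hand":0,"dx":16,"dy":0,"dz":-1,"ax":0,"ay":0,"az":-7}
    - {"hand":0,"dx":17,"dy":3,"dz":-1,"ax":0,"ay":0,"az":-7}

```text
time_s: 1.35
eef_pos: [344.9, -171.6, 283.1]
orientation: [[-0.021, 1.0, -0.0], [1.0, 0.021, 0.0], [0.0, -0.0, -1.0]]
contact_force: [0.1, -0.7, -1.0]
finger_gap: -0.3
```

Request:
play_rows:
  series:
    - {"hand":0,"dx":16,"dy":4,"dz":-1,"ax":0,"ay":0,"az":-7}
    - {"hand":0,"dx":15,"dy":6,"dz":-2,"ax":0,"ay":0,"az":-7}
    - {"hand":0,"dx":15,"dy":7,"dz":-1,"ax":0,"ay":0,"az":-7}
    - {"hand":0,"dx":14,"dy":10,"dz":-1,"ax":0,"ay":0,"az":-7}
    - {"hand":0,"dx":12,"dy":11,"dz":-1,"ax":0,"ay":0,"az":-7}

```text
time_s: 1.77
eef_pos: [363.5, -90.9, 289.1]
orientation: [[-0.591, 0.807, -0.0], [0.807, 0.591, 0.0], [0.0, -0.0, -1.0]]
contact_force: [0.5, -0.4, -0.6]
finger_gap: 0.3
```

```bash
python3 st.py; python3 - <<'E'
from plan import *
np.set_printoptions(precision=2,suppress=True)
plan(np.array([400,25,300.]),tool(0,55),10,ra=.5)
E
```

```text
1.7667 q [-0.245 -0.293 -0.057  1.807  0.     0.694] p [363.492 -90.89  289.132] F [ 0.497 -0.411 -0.598] gap 0.3468333516676111
[[-0.591  0.807 -0.   ]
 [ 0.807  0.591  0.   ]
 [ 0.    -0.    -1.   ]]
1 [ 7. 10. -1.] [-1.5 -3.5 -4.5] 12.2 5.9
2 [ 7. 10. -1.] [-1. -3. -4.] 12.2 5.1
3 [ 5. 11. -2.] [-1.5 -3.5 -4.5] 12.2 5.9
4 [ 5. 11. -1.] [-1.5 -3.5 -4. ] 12.1 5.5
5 [ 3. 12. -1.] [-1.  -3.  -4.5] 12.4 5.5
6 [ 3. 12. -2.] [-1.5 -3.5 -4. ] 12.5 5.5
7 [ 2. 12. -1.] [-1.5 -3.5 -4.5] 12.2 5.9
8 [ 1. 12. -1.] [-1.5 -3.  -4. ] 12.1 5.2
9 [-0. 12. -0.] [-1.  -3.5 -4.5] 12.0 5.8
10 [-1. 12. -1.] [-1.5 -3.5 -4. ] 12.1 5.5
end [399.5   25.18 300.09] [[-0.804551632930821, 0.17072180951551238, 0.568815201716778], [0.14070932353002177, 0.9853167382484972, -0.09670476513112712], [-0.5769727517136953, 0.0022336255487208634, -0.8167603410406475]]
```

```bash
python3 - <<'E'
import json,numpy as np
np.set_printoptions(precision=2,suppress=True)
A=[];b=[]
for l in open('log.jsonl'):
    q,p,R=json.loads(l); s=q[1]-q[2]; print(np.hypot(*p[:2]),np.arctan2(p[1],p[0])-q[0])
    A+=[[1,0,np.sin(q[1]),np.cos(s),np.sin(s)],[0,1,np.cos(q[1]),-np.sin(s),np.cos(s)]];b+=[np.hypot(*p[:2]),p[2]]
x,res,rk,sv=np.linalg.lstsq(np.array(A),np.array(b),rcond=None);print(x,res,rk,sv,np.array(A)@x-b)
E
```

```text
549.778372952966 4.495071710408638e-06
449.5808427668276 3.9400774328957056e-05
374.6833662906933 4.6729518284077676e-05
[  -2.17 -245.36  433.3   516.32   -0.97] [0.76] 5 [2.99 2.45 0.19 0.07 0.  ] [ 0.29 -0.05 -0.7   0.09  0.41 -0.04]
```

Request:
play_rows:
  series:
    - {"hand":0,"dx":7,"dy":10,"dz":-1,"ax":-1.5,"ay":-3.5,"az":-4.5}
    - {"hand":0,"dx":7,"dy":10,"dz":-1,"ax":-1,"ay":-3,"az":-4}
    - {"hand":0,"dx":5,"dy":11,"dz":-2,"ax":-1.5,"ay":-3.5,"az":-4.5}
    - {"hand":0,"dx":5,"dy":11,"dz":-1,"ax":-1.5,"ay":-3.5,"az":-4}
    - {"hand":0,"dx":3,"dy":12,"dz":-1,"ax":-1,"ay":-3,"az":-4.5}

```text
time_s: 2.18
eef_pos: [382.6, -33.3, 294.6]
orientation: [[-0.801, 0.526, 0.285], [0.517, 0.849, -0.114], [-0.301, 0.056, -0.952]]
contact_force: [-1.0, 0.1, -0.7]
finger_gap: -0.1
```

Request:
play_rows:
  series:
    - {"hand":0,"dx":3,"dy":12,"dz":-2,"ax":-1.5,"ay":-3.5,"az":-4}
    - {"hand":0,"dx":2,"dy":12,"dz":-1,"ax":-1.5,"ay":-3.5,"az":-4.5}
    - {"hand":0,"dx":1,"dy":12,"dz":-1,"ax":-1.5,"ay":-3,"az":-4}
    - {"hand":0,"dx":0,"dy":12,"dz":0,"ax":-1,"ay":-3.5,"az":-4.5}
    - {"hand":0,"dx":-1,"dy":12,"dz":-1,"ax":-1.5,"ay":-3.5,"az":-4}

```text
time_s: 2.6
eef_pos: [400.3, 24.7, 300.1]
orientation: [[-0.803, 0.173, 0.571], [0.141, 0.985, -0.1], [-0.579, 0.001, -0.815]]
contact_force: [-0.0, 0.9, -1.0]
finger_gap: -0.3
```

```bash
python3 st.py
```

```text
2.6 q [ 0.22  -0.834 -0.486  1.338 -0.224  0.327] p [400.252  24.716 300.056] F [-0.039  0.897 -0.989] gap -0.30792325977575996
[[-0.803  0.173  0.571]
 [ 0.141  0.985 -0.1  ]
 [-0.579  0.001 -0.815]]
```

```bash
cat > kin.py <<'E'
import json,numpy as np
from scipy.optimize import least_squares
def fit():
    A=[];b=[]
    for l in open('log.jsonl'):
        q,p,R=json.loads(l); s=q[1]-q[2];z=np.array(R)[:,2]
        c,sn=np.cos(q[0]),np.sin(q[0]);zr=c*z[0]+sn*z[1]; pr=c*p[0]+sn*p[1]
        A+=[[0,np.sin(q[1]),np.cos(s),zr],[1,np.cos(q[1]),-np.sin(s),z[2]]];b+=[pr,p[2]]
    A=np.array(A);x=np.linalg.lstsq(A,np.array(b),rcond=None)[0];return x,A@x-b
def ik(p,R,x):
    h,L2,L3,Lt=x;W=np.array(p)-Lt*R[:,2];q1=np.arctan2(W[1],W[0]);r=np.hypot(W[0],W[1]);z=W[2]-h
    D=np.hypot(r,z);g=np.arctan2(r,z) # from vertical
    ca=(L2**2+D**2-L3**2)/(2*L2*D)
    q2=g-np.arccos(ca);s=np.arctan2(-(z-L2*np.cos(q2)),r-L2*np.sin(q2));q3=q2-s
    zt=R[:,2];zr=np.cos(q1)*zt[0]+np.sin(q1)*zt[1];pit=np.arctan2(-zt[2],zr);lat=-np.sin(q1)*zt[0]+np.cos(q1)*zt[1]
    return np.array([q1,q2,q3,pit-s,np.arcsin(lat)])
E
python3 - <<'E'
from kin import *;from plan import *
np.set_printoptions(precision=3,suppress=True)
x,r=fit();print(x,r);o=manip.observe();print(ik(o['eef_pos'],np.array(o['orientation']),x),o['qpos'])
for tilt in (15,20,25,30,35,45,55):
  for a in (0,-.541):
    for out,z in((60,175),(-12,160),(-12,185)):
      print(tilt,a,out,ik(ringpt(a,out,z),tool(a,tilt),x))
E
```

```text
[189.941 434.935 514.468 437.755] [ 0.134 -0.076  0.05  -0.114 -0.069 -0.423 -0.212  0.613]
[ 0.427 -0.825 -0.485  1.381 -0.333] [ 0.22  -0.834 -0.486  1.338 -0.224  0.327]
15 0 60 [ 0.992 -1.259 -1.327  0.523 -1.088]
15 0 -12 [ 0.516 -0.861 -1.26  -0.067 -0.657]
15 0 -12 [ 0.516 -0.923 -1.227  0.028 -0.657]
15 -0.541 60 [ 1.103  0.172 -0.525  1.601 -1.217]
15 -0.541 -12 [ 0.949  0.174 -0.561  1.15  -1.295]
15 -0.541 -12 [ 0.949  0.13  -0.548  1.207 -1.295]
20 0 60 [ 0.891 -1.23  -1.251  0.619 -0.96 ]
20 0 -12 [ 0.469 -0.889 -1.194  0.12  -0.593]
20 0 -12 [ 0.469 -0.928 -1.155  0.198 -0.593]
20 -0.541 60 [ 1.079  0.107 -0.51   1.488 -1.162]
20 -0.541 -12 [ 0.924  0.109 -0.543  1.087 -1.216]
20 -0.541 -12 [ 0.924  0.07  -0.526  1.143 -1.216]
25 0 60 [ 0.777 -1.18  -1.171  0.681 -0.825]
25 0 -12 [ 0.416 -0.877 -1.119  0.268 -0.523]
25 0 -12 [ 0.416 -0.903 -1.077  0.335 -0.523]
25 -0.541 60 [ 1.048  0.05  -0.489  1.409 -1.099]
25 -0.541 -12 [ 0.892  0.054 -0.52   1.062 -1.133]
25 -0.541 -12 [ 0.892  0.02  -0.498  1.117 -1.133]
30 0 60 [ 0.661 -1.117 -1.091  0.733 -0.693]
30 0 -12 [ 0.36
[... 395 characters left out ...]
0.435  1.322 -0.952]
35 -0.541 -12 [ 0.808 -0.028 -0.456  1.066 -0.958]
35 -0.541 -12 [ 0.808 -0.053 -0.427  1.12  -0.958]
45 0 60 [ 0.369 -0.883 -0.847  0.897 -0.37 ]
45 0 -12 [ 0.217 -0.664 -0.786  0.7   -0.269]
45 0 -12 [ 0.217 -0.671 -0.741  0.753 -0.269]
45 -0.541 60 [ 0.859 -0.093 -0.365  1.295 -0.785]
45 -0.541 -12 [ 0.702 -0.068 -0.373  1.108 -0.773]
45 -0.541 -12 [ 0.702 -0.085 -0.338  1.16  -0.773]
55 0 60 [ 0.239 -0.712 -0.684  1.027 -0.229]
55 0 -12 [ 0.143 -0.515 -0.612  0.886 -0.176]
55 0 -12 [ 0.143 -0.52  -0.566  0.937 -0.176]
55 -0.541 60 [ 0.731 -0.11  -0.283  1.306 -0.605]
55 -0.541 -12 [ 0.58  -0.068 -0.274  1.172 -0.583]
55 -0.541 -12 [ 0.58  -0.079 -0.235  1.222 -0.583]
```

```bash
cat > kin.py <<'E'
import json,numpy as np
def fit():
    A=[];b=[]
    for l in open('log.jsonl'):
        q,p,R=json.loads(l); s=q[1]-q[2];z=np.array(R)[:,2];t=s+q[3]
        c,sn=np.cos(q[0]),np.sin(q[0]);zr=c*z[0]+sn*z[1]; pr=c*p[0]+sn*p[1]
        A+=[[0,np.sin(q[1]),np.cos(s),np.cos(t),zr],[1,np.cos(q[1]),-np.sin(s),-np.sin(t),z[2]],[0,0,0,0,-sn*z[0]+c*z[1]]];b+=[pr,p[2],-sn*p[0]+c*p[1]]
    A=np.array(A);x=np.linalg.lstsq(A,np.array(b),rcond=None)[0];return x,A@x-b
def ik(p,R,x):
    h,L2,L3,D4,Lt=x;zt=R[:,2];W=np.array(p)-Lt*zt;q1=np.arctan2(W[1],W[0])
    zr=np.cos(q1)*zt[0]+np.sin(q1)*zt[1];pit=np.arctan2(-zt[2],zr);lat=-np.sin(q1)*zt[0]+np.cos(q1)*zt[1]
    r=np.hypot(W[0],W[1])-D4*np.cos(pit);z=W[2]-h+D4*np.sin(pit)
    D=np.hypot(r,z);g=np.arctan2(r,z)
    q2=g-np.arccos((L2**2+D**2-L3**2)/(2*L2*D));s=np.arctan2(-(z-L2*np.cos(q2)),r-L2*np.sin(q2));q3=q2-s
    return np.array([q1,q2,q3,pit-s,np.arcsin(lat)])
E
python3 - <<'E'
from kin import *;from plan import *
np.set_printoptions(precision=3,suppress=True)
x,r=fit();print(x,r);o=manip.observe();print(ik(o['eef_pos'],np.array(o['orientation']),x),o['qpos'])
for tilt in (20,25,30,35,45):
  for a in (0,-.541):
    for out,z in((50,155),(-5,155),(-5,175)):
      print(tilt,a,out,ik(ringpt(a,out,z),tool(a,tilt),x))
E
```

```text
[188.024 431.81  514.022 145.965 285.92 ] [-0.577  0.724  0.     0.016  0.663  0.     0.4    0.432  0.     0.543
 -1.819 -0.204]
[ 0.221 -0.834 -0.482  1.341 -0.224] [ 0.22  -0.834 -0.486  1.338 -0.224  0.327]
20 0 50 [ 0.252 -1.39  -1.31   0.459 -0.393]
20 0 -5 [ 0.17  -0.995 -1.226  0.137 -0.317]
20 0 -5 [ 0.17  -1.021 -1.194  0.196 -0.317]
20 -0.541 50 [ 0.747 -0.11  -0.564  0.814 -1.204]
20 -0.541 -5 [ 0.63  -0.152 -0.635  0.526 -1.155]
20 -0.541 -5 [ 0.63  -0.177 -0.613  0.573 -1.155]
25 0 50 [ 0.235 -1.264 -1.219  0.515 -0.364]
25 0 -5 [ 0.159 -0.954 -1.145  0.267 -0.296]
25 0 -5 [ 0.159 -0.972 -1.111  0.319 -0.296]
25 -0.541 50 [ 0.727 -0.126 -0.527  0.889 -1.115]
25 -0.541 -5 [ 0.611 -0.158 -0.578  0.661 -1.071]
25 -0.541 -5 [ 0.611 -0.179 -0.554  0.706 -1.071]
30 0 50 [ 0.217 -1.156 -1.13   0.582 -0.331]
30 0 -5 [ 0.147 -0.898 -1.061  0.383 -0.271]
30 0 -5 [ 0.147 -0.911 -1.026  0.43  -0.271]
30 -0.541 50 [ 0.702 -0.14  -0.491  0.95  -1.026]
30 -0.541 -5 [ 0.587 -0.16  -0.527  0.765 -0.985]
30 -0.541 -5 [ 0.587 -0.178 -0.501  0.809 -0.985]
35 0 50 [ 0.197 -1.055 -1.044  0.654 -0.297]
35 0 -5 [ 0.133 -0.833 -0.976  0.49  -0.245]
35 0 -5 [ 0.133 -0.842 -0.94   0.535 -0.245]
35 -0.541 50 [ 0.673 -0.15  -0.456  1.003 -0.935]
35 -0.541 -5 [ 0.56  -0.159 -0.478  0.851 -0.898]
35 -0.541 -5 [ 0.56  -0.174 -0.45   0.894 -0.898]
45 0 50 [ 0.157 -0.867 -0.875  0.804 -0.228]
45 0 -5 [ 0.105 -0.687 -0.803  0.688 -0.192]
45 0 -5 [ 0.105 -0.694 -0.767  0.731 -0.192]
45 -0.541 50 [ 0.607 -0.153 -0.381  1.096 -0.753]
45 -0.541 -5 [ 0.497 -0.143 -0.38   0.991 -0.722]
45 -0.541 -5 [ 0.497 -0.153 -0.349  1.032 -0.722]
```

```bash
python3 - <<'E'
from kin import *;from plan import *
np.set_printoptions(precision=3,suppress=True)
x,r=fit()
for out,z,t in((60,240,52),(50,200,50),(40,170,46),(35,153,45),(30,153,45),(-1,153,45),(-1,175,45)): print(out,z,t,ringpt(0,out,z),ik(ringpt(0,out,z),tool(0,t),x))
p,R=plan(ringpt(0,60,240),tool(0,53),4,ra=.5)
p,R=plan(ringpt(0,35,153),tool(0,45),5,p,R,ra=.5)
E
```

```text
60 240 52 [471.201  12.447 240.   ] [ 0.14  -0.751 -0.597  1.084 -0.188]
50 200 50 [481.06   10.775 200.   ] [ 0.138 -0.772 -0.703  0.965 -0.195]
40 170 46 [490.92    9.103 170.   ] [ 0.142 -0.817 -0.818  0.826 -0.214]
35 153 45 [495.849   8.267 153.   ] [ 0.141 -0.817 -0.861  0.765 -0.217]
30 153 45 [500.779   7.431 153.   ] [ 0.136 -0.8   -0.855  0.754 -0.213]
-1 153 45 [531.342   2.247 153.   ] [ 0.108 -0.699 -0.813  0.691 -0.194]
-1 175 45 [531.342   2.247 175.   ] [ 0.108 -0.706 -0.773  0.738 -0.194]
1 [-6.  0. 23.] [-0.  -0.5 -0. ] 23.8 0.5
2 [-6.  0. 22.] [-0.  -0.5 -0. ] 22.8 0.5
3 [-5.  0. 23.] [-0. -0. -0.] 23.5 0.0
4 [-6.  0. 23.] [-0.  -0.5 -0.5] 23.8 0.7
end [471.3    12.264 239.99 ] [[-0.7889798998240949, 0.16619308093495927, 0.5915154922087058], [0.1301432438095792, 0.986082276191748, -0.10346246020282807], [-0.6004776879820615, -0.004648056566720814, -0.7996280021396642]]
1 [ 6.  0. 17.] [-0.  -1.5  0. ] 18.0 1.5
2 [ 7.  0. 17.] [-0.  -1.5  0. ] 18.4 1.5
3 [ 8.  0. 16.] [-0. -2.  0.] 17.9 2.0
4 [ 8.  0. 16.] [-0.  -1.5  0. ] 17.9 1.5
5 [ 8.  1. 16.] [-0.  -1.5  0. ] 17.9 1.5
end [495.586   8.777 153.34 ] [[-0.6989785563581188, 0.16619308093495927, 0.6955636833539156], [0.1144775072876904, 0.9860822761917478, -0.1205680094622871], [-0.7059205890726781, -0.004648056566720793, -0.7082757354967313]]
```

Request:
play_rows:
  series:
    - {"hand":0,"dx":-6,"dy":0,"dz":23,"ax":0,"ay":-0.5,"az":0}
    - {"hand":0,"dx":-6,"dy":0,"dz":22,"ax":0,"ay":-0.5,"az":0}
    - {"hand":0,"dx":-5,"dy":0,"dz":23,"ax":0,"ay":0,"az":0}
    - {"hand":0,"dx":-6,"dy":0,"dz":23,"ax":0,"ay":-0.5,"az":-0.5}

```text
time_s: 2.93
eef_pos: [471.5, 11.5, 239.3]
orientation: [[-0.79, 0.169, 0.59], [0.134, 0.986, -0.104], [-0.599, -0.003, -0.801]]
contact_force: [-0.4, -0.8, 0.6]
finger_gap: -0.0
```

Request:
play_rows:
  series:
    - {"hand":0,"dx":6,"dy":0,"dz":17,"ax":0,"ay":-1.5,"az":0}
    - {"hand":0,"dx":7,"dy":0,"dz":17,"ax":0,"ay":-1.5,"az":0}
    - {"hand":0,"dx":8,"dy":0,"dz":16,"ax":0,"ay":-2,"az":0}
    - {"hand":0,"dx":8,"dy":0,"dz":16,"ax":0,"ay":-1.5,"az":0}
    - {"hand":0,"dx":8,"dy":1,"dz":16,"ax":0,"ay":-1.5,"az":0}

```text
time_s: 3.35
eef_pos: [497.3, 8.4, 151.5]
orientation: [[-0.702, 0.17, 0.692], [0.118, 0.985, -0.123], [-0.702, -0.004, -0.712]]
contact_force: [1.3, 0.4, -0.1]
finger_gap: 0.2
```

```bash
python3 st.py; cat > snap.py <<'E'
import sys;from h import *;from rig import grab_frame
t=sys.argv[1];ims=[]
for n,(u0,v0,w,h) in (("top",(290,180,100,100)),("scene",(265,180,100,100))):
    p,d=grab_frame(n);np.savez(f"{n}{t}.npz",p=p,d=d)
    ims.append(cv2.resize(p[v0:v0+h,u0:u0+w,::-1],None,fx=4,fy=4,interpolation=cv2.INTER_CUBIC))
cv2.imwrite(f"pics/s{t}.png",np.hstack(ims))
E
python3 snap.py 1
```

```text
3.35 q [ 0.143 -0.848 -0.876  0.79  -0.222  0.225] p [497.323   8.373 151.48 ] F [ 1.282  0.4   -0.067] gap 0.18512826202553595
[[-0.702  0.17   0.692]
 [ 0.118  0.985 -0.123]
 [-0.702 -0.004 -0.712]]
```

View pics/s1.png

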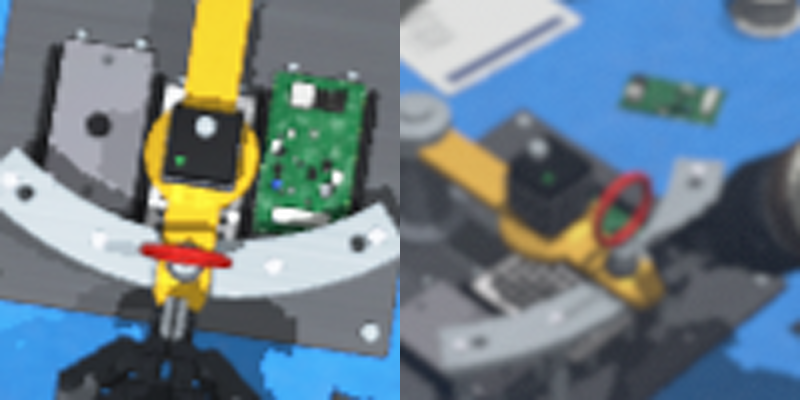

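```bash
python3 - <<'E'
from h import *;from plan import *
o=manip.observe();p=o['eef_pos'];R=np.array(o['orientation'])
z=lambda u:(u-np.array([290,180]))*4
print(z(proj('top',p)[0]),z(proj('top',p-R[:,2]*25)[0]),z(proj('top',ringpt(0,0,186))[0]))
print(p-ringpt(0,0,0), tool(0,0)[:,1]@(p-ringpt(0,0,0)),tool(0,0)[:,2]@(p-ringpt(0,0,0)))
plan(ringpt(0,12,153),tool(0,45),2)
plan(ringpt(0,-1,153),tool(0,45),4)
E
```

```text
[175.24655823 311.35029193] [170.84740138 338.07364562] [184.7103545  250.43144819]
[-34.31463336   5.99737073 148.22116274] 0.17515595791916014 -34.83434854912059
1 [-10.  -0.   6.] [-0. -0.  0.] 11.7 0.0
2 [-10.  -0.   7.] [-0. -1.  0.] 12.2 1.0
end [519.09814952   4.45646553 152.88666942] [[-0.6937778161140127, 0.17018135990602784, 0.6997932884849687], [0.11574878710229475, 0.9853966139472445, -0.1248828711459391], [-0.7108266737766804, -0.005640741249215923, -0.7033445968270038]]
1 [-7. -0.  5.] [-0. -0.  0.] 8.6 0.0
2 [-7. -0.  6.] [-0. -0.  0.] 9.2 0.0
3 [-8. -0.  5.] [-0. -1.  0.] 9.4 1.0
4 [-7. -0.  6.] [-0.  0.  0.] 9.2 0.0
end [531.62786026   2.2925742  152.89234594] [[-0.6937778161140127, 0.17018135990602784, 0.6997932884849687], [0.11574878710229475, 0.9853966139472445, -0.1248828711459391], [-0.7108266737766804, -0.005640741249215923, -0.7033445968270038]]
```

Fingertips are centred on the ring laterally (0.2 mm off) and 35 mm short of it. Now inserting.

Request:
play_rows:
  series:
    - {"hand":0,"dx":-7,"dy":0,"dz":5,"ax":0,"ay":0,"az":0}
    - {"hand":0,"dx":-7,"dy":0,"dz":6,"ax":0,"ay":0,"az":0}
    - {"hand":0,"dx":-6,"dy":0,"dz":6,"ax":0,"ay":0,"az":0}

```text
time_s: 3.7
eef_pos: [524.1, 4.2, 157.5]
orientation: [[-0.701, 0.17, 0.693], [0.119, 0.985, -0.122], [-0.704, -0.003, -0.711]]
contact_force: [-0.8, -1.0, 0.1]
finger_gap: -0.4
```

Request:
play_rows:
  series:
    - {"hand":0,"dx":-5,"dy":0,"dz":5,"ax":0,"ay":0,"az":0}
    - {"hand":0,"dx":-4,"dy":0,"dz":4,"ax":0,"ay":0,"az":0}
    - {"hand":0,"dx":0,"dy":0,"dz":0,"ax":0,"ay":0,"az":0}

```text
time_s: 3.95
eef_pos: [536.6, 1.8, 155.8]
orientation: [[-0.702, 0.171, 0.692], [0.119, 0.985, -0.122], [-0.702, -0.004, -0.712]]
contact_force: [-0.3, -0.1, 0.1]
finger_gap: 0.3
```

```bash
python3 st.py; python3 snap.py 2
```

```text
3.95 q [ 0.108 -0.722 -0.815  0.72  -0.197  0.199] p [536.597   1.803 155.79 ] F [-0.312 -0.052  0.092] gap 0.27998388600860064
[[-0.702  0.171  0.692]
 [ 0.119  0.985 -0.122]
 [-0.702 -0.004 -0.712]]
```

View pics/s2.png

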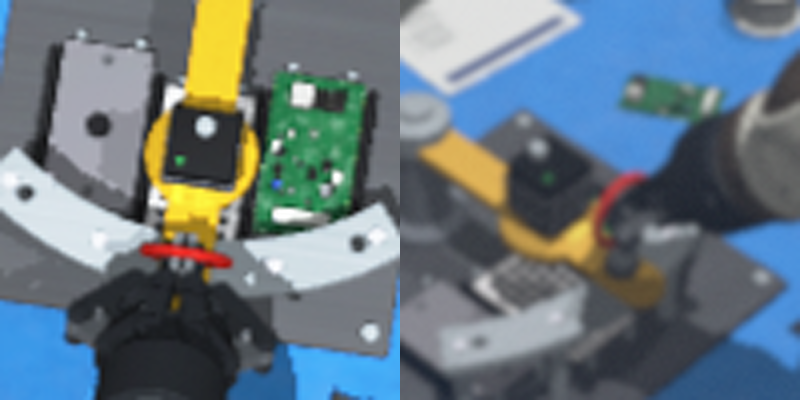

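The tip is through the ring under its top, with no contact force yet. Lifting straight up in small steps.

Request:
play_rows:
  series:
    - {"hand":0,"dx":-2,"dy":0,"dz":-2,"ax":0,"ay":0,"az":0}
    - {"hand":0,"dx":-2,"dy":0,"dz":-2,"ax":0,"ay":0,"az":0}
    - {"hand":0,"dx":-1,"dy":0,"dz":-1,"ax":0,"ay":0,"az":0}

```text
time_s: 4.3
eef_pos: [535.2, 2.0, 161.3]
orientation: [[-0.703, 0.17, 0.69], [0.118, 0.985, -0.122], [-0.701, -0.004, -0.713]]
contact_force: [-1.1, 0.2, -5.7]
finger_gap: -0.3
```

Request:
play_rows:
  series:
    - {"hand":0,"dx":-2,"dy":0,"dz":-2,"ax":0,"ay":0,"az":0}
    - {"hand":0,"dx":-1,"dy":0,"dz":-1,"ax":0,"ay":0,"az":0}
    - {"hand":0,"dx":0,"dy":0,"dz":0,"ax":0,"ay":0,"az":0}

```text
time_s: 4.55
eef_pos: [535.5, 2.1, 165.8]
orientation: [[-0.703, 0.17, 0.691], [0.118, 0.985, -0.122], [-0.701, -0.004, -0.713]]
contact_force: [-5.5, 0.2, -7.6]
finger_gap: -0.1
```

Request:
play_rows:
  series:
    - {"hand":0,"dx":-2,"dy":0,"dz":-2,"ax":0,"ay":0,"az":0}
    - {"hand":0,"dx":-1,"dy":0,"dz":-1,"ax":0,"ay":0,"az":0}
    - {"hand":0,"dx":0,"dy":0,"dz":0,"ax":0,"ay":0,"az":0}

```text
time_s: 4.8
eef_pos: [535.6, 2.1, 170.1]
orientation: [[-0.703, 0.17, 0.691], [0.119, 0.985, -0.122], [-0.701, -0.004, -0.713]]
contact_force: [-7.0, 0.4, -8.4]
finger_gap: 0.2
```

```bash
python3 st.py;python3 snap.py 3; python3 - <<'E'
from h import *
for n in("top","scene"):
  for t in "123":
    p=np.load(f"{n}{t}.npz")['p'].astype(int);r=(p[:,:,0]-np.maximum(p[:,:,1],p[:,:,2]))
    m=(r>50);s=np.zeros(m.shape,bool);s[205:255,305:355]=m[205:255,305:355]
    v,u=np.nonzero(s);w=r[s];print(n,t,len(u),(u*w).sum()/w.sum(),(v*w).sum()/w.sum(),u.min(),u.max(),v.min(),v.max())
print(proj('scene',[[530,3,190],[530,3,200]]))
E
```

```text
4.8 q [ 0.108 -0.724 -0.787  0.751 -0.197  0.199] p [535.556   2.061 170.114] F [-6.987  0.364 -8.446] gap 0.18147756663661563
[[-0.703  0.17   0.691]
 [ 0.119  0.985 -0.122]
 [-0.701 -0.004 -0.713]]
top 1 95 336.1940018039687 243.48669573060732 325 347 241 247
top 2 80 336.3743011465934 243.10963707002747 325 347 241 246
top 3 81 336.1771357977763 242.65504133802148 325 347 240 246
scene 1 89 319.2908300869044 232.30221756068326 313 326 224 241
scene 2 49 317.41818669527896 228.6070278969957 313 324 224 237
scene 3 46 317.00956799072196 226.15569730356626 313 323 221 234
[[319.17516174 224.88558852]
 [319.17853108 222.13008393]]
```

View pics/s3.png

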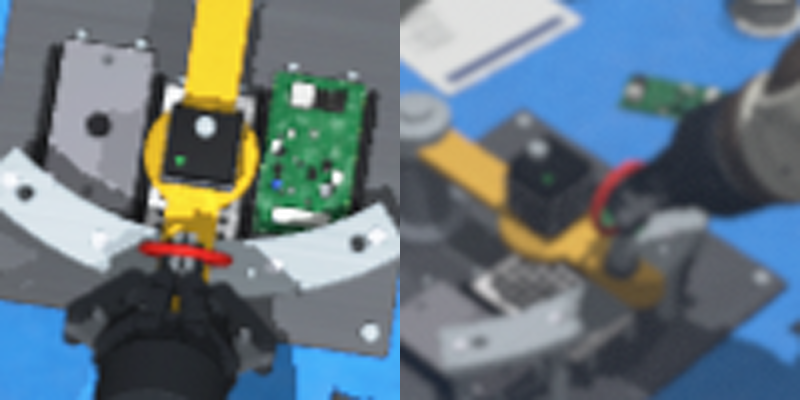

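The ring has risen about 9–10 mm (2.5–3 px). Adding 4 mm to clear the plate, staying under the 18 mm stop.

Request:
play_rows:
  series:
    - {"hand":0,"dx":-2,"dy":0,"dz":-2,"ax":0,"ay":0,"az":0}
    - {"hand":0,"dx":-1,"dy":0,"dz":-1,"ax":0,"ay":0,"az":0}
    - {"hand":0,"dx":0,"dy":0,"dz":0,"ax":0,"ay":0,"az":0}
    - {"hand":0,"dx":0,"dy":0,"dz":0,"ax":0,"ay":0,"az":0}

```text
time_s: 5.23
eef_pos: [535.5, 2.1, 174.1]
orientation: [[-0.703, 0.17, 0.69], [0.118, 0.985, -0.122], [-0.701, -0.004, -0.713]]
contact_force: [-5.3, 1.1, -7.8]
finger_gap: 0.3
```

```bash
python3 st.py; python3 - <<'E'
from kin import *;from plan import *
np.set_printoptions(precision=2,suppress=True)
x,_=fit();o=manip.observe();p=np.array(o['eef_pos']);R=np.array(o['orientation'])
# swing about pivot in N steps
N=24;tot=-.541
Rc=Ro.from_matrix(R);pc=p.copy()
for i in range(1,N+1):
    rz=Ro.from_rotvec([0,0,tot*i/N]);c=np.r_[P,0]
    tp=rz.apply(p-c)+c;tR=rz*Ro.from_matrix(R)
    d=np.round(Rc.inv().apply(tp-pc)*2)/2;w=np.round(np.degrees((Rc.inv()*tR).as_rotvec())*2)/2
    pc=pc+Rc.apply(d);Rc=Rc*Ro.from_rotvec(np.radians(w))
    print(i,d,w,pc-tp,ik(tp,tR.as_matrix(),x) if i%6==0 else '')
E
```

```text
5.2333 q [ 0.108 -0.724 -0.779  0.759 -0.197  0.199] p [535.516   2.095 174.089] F [-5.337  1.133 -7.754] gap 0.27087160097448926
[[-0.703  0.17   0.69 ]
 [ 0.118  0.985 -0.122]
 [-0.701 -0.004 -0.713]]
1 [-0.   4.5  0. ] [1. 0. 1.] [-0.07 -0.11 -0.02] 
2 [-0.   4.5  0. ] [1. 0. 1.] [-0.13 -0.21 -0.04] 
3 [-0.  5.  0.] [0.5 0.  1. ] [-0.08  0.17 -0.06] 
4 [-0.   4.5  0. ] [1.  0.  0.5] [-0.16  0.06 -0.05] 
5 [-0.   4.5  0. ] [1. 0. 1.] [-0.25 -0.03 -0.08] 
6 [-0.5  4.5  0. ] [1. 0. 1.] [-0.   -0.23  0.25] [ 0.25 -0.63 -0.72  0.78 -0.38]
7 [0. 5. 0.] [1. 0. 1.] [0.07 0.15 0.23] 
8 [0.  4.5 0. ] [0.5 0.  1. ] [-0.01  0.05  0.2 ] 
9 [0.  4.5 0. ] [1. 0. 1.] [-0.1  -0.04  0.2 ] 
10 [0.  4.5 0. ] [1.  0.  0.5] [-0.19 -0.13  0.21] 
11 [-0.   5.   0.5] [1. 0. 1.] [ 0.22  0.11 -0.18] 
12 [-0.   4.5 -0. ] [1. 0. 1.] [ 0.12  0.03 -0.21] [ 0.36 -0.49 -0.63  0.84 -0.53]
13 [-0.   4.5 -0. ] [1. 0. 1.] [ 0.03 -0.06 -0.24] 
14 [-0.   4.5 -0. ] [0.5 0.  1. ] [-0.06 -0.15 -0.26] 
15 [-0.  5. -0.] [1. 0. 1.] [ 0.07  0.22 -0.27] 
16 [-0.5  4.5 -0. ] [1.  0.  0.5] [ 0.29 -0.04  0.08] 
17 [ 0.   4.5 -0. ] [1. 0. 1.] [ 0.17 -0.11  0.05] 
18 [ 0.   4.5 -0. ] [1. 0. 1.] [ 0.06 -0.18  0.02] [ 0.44 -0.34 -0.51  0.93 -0.64]
19 [ 0.   4.5 -0. ] [0.5 0.  1. ] [-0.04 -0.25 -0.01] 
20 [ 0.  5. -0.] [1. 0. 1.] [ 0.13  0.1  -0.02] 
21 [-0.   4.5 -0. ] [1. 0. 1.] [ 0.01  0.04 -0.03] 
22 [-0.   4.5  0. ] [1.  0.  0.5] [-0.09 -0.03 -0.03] 
23 [-0.   4.5  0. ] [1. 0. 1.] [-0.21 -0.09 -0.07] 
24 [-0.  5.  0.] [1. 0. 1.] [-0.01  0.24 -0.11] [ 0.49 -0.17 -0.36  1.05 -0.72]
```

World rotation must be +0.541: the arm end points to −x, so swinging to the right nest (−y) is counter-clockwise in world. Replanning with that sign.

```bash
cat > swing.py <<'E'
from kin import *;from plan import *
import sys
np.set_printoptions(precision=2,suppress=True)
x,_=fit();o=manip.observe();p=np.array(o['eef_pos']);R=np.array(o['orientation'])
tot=float(sys.argv[1]);N=int(sys.argv[2])
Rc=Ro.from_matrix(R);pc=p.copy();c=np.r_[P,0]
for i in range(1,N+1):
    rz=Ro.from_rotvec([0,0,tot*i/N])
    tp=rz.apply(p-c)+c;tR=rz*Ro.from_matrix(R)
    d=np.round(Rc.inv().apply(tp-pc)*2)/2;w=np.round(np.degrees((Rc.inv()*tR).as_rotvec())*2)/2
    pc=pc+Rc.apply(d);Rc=Rc*Ro.from_rotvec(np.radians(w))
    print(i,d,w,pc-tp,ik(tp,tR.as_matrix(),x) if i%6==0 else '')
print(pc)
E
python3 swing.py 0.541 24
```

```text
1 [-0.  -4.5  0. ] [-1. -0. -1.] [-0.03  0.12  0.02] 
2 [-0.  -4.5  0. ] [-1. -0. -1.] [-0.06  0.25  0.04] 
3 [-0. -5.  0.] [-0.5 -0.  -1. ] [-0.14 -0.13  0.05] 
4 [-0.  -4.5  0. ] [-1.  -0.  -0.5] [-0.18 -0.01  0.1 ] 
5 [-0.  -4.5  0.5] [-1. -0. -1.] [ 0.11  0.09 -0.24] 
6 [-0.  -4.5 -0. ] [-1. -0. -1.] [ 0.06  0.21 -0.23] [-0.05 -0.75 -0.8   0.75  0.01]
7 [-0. -5. -0.] [-1. -0. -1.] [-0.   -0.17 -0.21] 
8 [-0.  -4.5 -0. ] [-0.5 -0.  -1. ] [-0.04 -0.06 -0.2 ] 
9 [-0.  -4.5 -0. ] [-1. -0. -1.] [-0.1   0.06 -0.16] 
10 [-0.  -4.5  0. ] [-1.  -0.  -0.5] [-0.16  0.18 -0.12] 
11 [-0. -5.  0.] [-1. -0. -1.] [-0.2  -0.21 -0.11] 
12 [-0.5 -4.5  0. ] [-1. -0. -1.] [ 0.08 -0.07  0.24] [-0.21 -0.71 -0.78  0.76  0.21]
13 [ 0.  -4.5  0. ] [-1. -0. -1.] [0.02 0.04 0.25] 
14 [ 0.  -4.5  0. ] [-0.5 -0.  -1. ] [-0.03  0.16  0.26] 
15 [ 0.  -5.   0.5] [-1. -0. -1.] [ 0.32 -0.18 -0.06] 
16 [ 0.  -4.5 -0. ] [-1.  -0.  -0.5] [ 0.25 -0.07 -0.03] 
17 [ 0.  -4.5 -0. ] [-1. -0. -1.] [ 0.17  0.03 -0.03] 
18 [ 0.  -4.5 -0. ] [-1. -0. -1.] [ 0.09  0.13 -0.02] [-0.35 -0.62 -0.72  0.78  0.4 ]
19 [ 0.  -4.5 -0. ] [-0.5 -0.  -1. ] [ 0.01  0.24 -0.02] 
20 [ 0. -5.  0.] [-1. -0. -1.] [ 0.05 -0.15  0.01] 
21 [-0.  -4.5  0. ] [-1. -0. -1.] [-0.04 -0.05  0.04] 
22 [-0.  -4.5  0. ] [-1. -0. -1.] [-0.11  0.05  0.06] 
23 [-0.  -4.5  0. ] [-1.  -0.  -0.5] [-0.19  0.15  0.09] 
24 [-0. -5.  0.] [-0.5 -0.  -1. ] [-0.11 -0.23  0.08] [-0.46 -0.48 -0.62  0.84  0.54]
[ 546.32 -107.07  174.17]
```

Request:
play_rows:
  series:
    - {"hand":0,"dx":0,"dy":-3,"dz":0,"ax":-0.6,"ay":0,"az":-0.6}
    - {"hand":0,"dx":0,"dy":-4.6,"dz":0,"ax":-0.9,"ay":0,"az":-0.9}
    - {"hand":0,"dx":0,"dy":-4.6,"dz":0,"ax":-0.9,"ay":0,"az":-0.9}
    - {"hand":0,"dx":0,"dy":-4.6,"dz":0,"ax":-0.9,"ay":0,"az":-0.9}

```text
time_s: 5.57
eef_pos: [533.2, -14.5, 174.1]
orientation: [[-0.711, 0.088, 0.698], [0.06, 0.996, -0.064], [-0.701, -0.003, -0.713]]
contact_force: [-4.4, 1.0, -9.0]
finger_gap: -0.2
```

```bash
python3 st.py;python3 snap.py 4
```

```text
5.5667 q [ 0.011 -0.751 -0.794  0.753 -0.072  0.068] p [533.182 -14.474 174.144] F [-4.374  1.023 -8.955] gap -0.18438811425736812
[[-0.711  0.088  0.698]
 [ 0.06   0.996 -0.064]
 [-0.701 -0.003 -0.713]]
```

View pics/s4.png

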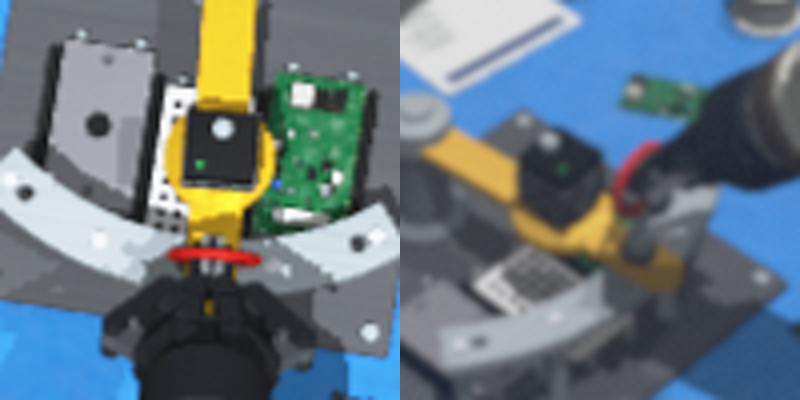

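The arm swings with the finger: the ring moved from column 186 to 214 in the left view, and the force is still about 9 N. Continuing.

Request:
play_rows:
  series:
    - {"hand":0,"dx":0,"dy":-4.6,"dz":0,"ax":-0.9,"ay":0,"az":-0.9}
    - {"hand":0,"dx":0,"dy":-4.6,"dz":0,"ax":-0.9,"ay":0,"az":-0.9}
    - {"hand":0,"dx":0,"dy":-4.6,"dz":0,"ax":-0.9,"ay":0,"az":-0.9}
    - {"hand":0,"dx":0,"dy":-4.6,"dz":0,"ax":-0.9,"ay":0,"az":-0.9}
    - {"hand":0,"dx":0,"dy":-4.6,"dz":0,"ax":-0.9,"ay":0,"az":-0.9}

```text
time_s: 6.08
eef_pos: [532.2, -37.8, 174.3]
orientation: [[-0.713, -0.022, 0.701], [-0.018, 1.0, 0.014], [-0.701, -0.003, -0.713]]
contact_force: [-2.4, 1.0, -8.6]
finger_gap: -0.1
```

Request:
play_rows:
  series:
    - {"hand":0,"dx":0,"dy":-4.6,"dz":0,"ax":-0.9,"ay":0,"az":-0.9}
    - {"hand":0,"dx":0,"dy":-4.6,"dz":0,"ax":-0.9,"ay":0,"az":-0.9}
    - {"hand":0,"dx":0,"dy":-4.6,"dz":0,"ax":-0.9,"ay":0,"az":-0.9}
    - {"hand":0,"dx":0,"dy":-4.6,"dz":0,"ax":-0.9,"ay":0,"az":-0.9}
    - {"hand":0,"dx":0,"dy":-4.6,"dz":0,"ax":-0.9,"ay":0,"az":-0.9}

```text
time_s: 6.5
eef_pos: [533.9, -61.0, 174.6]
orientation: [[-0.707, -0.132, 0.695], [-0.096, 0.991, 0.092], [-0.701, -0.002, -0.713]]
contact_force: [-2.9, -0.5, -8.3]
finger_gap: -0.2
```

```bash
python3 st.py;python3 - <<'E'
from plan import *
o=manip.observe();p=o['eef_pos'];z=o['orientation'][:,2]
print('ang pos',np.arctan2(P[1]-p[1],P[0]-p[0])-YAW,'ang tool',np.arctan2(z[1],z[0])-YAW,'r',np.hypot(*(P-p[:2])))
E
```

```text
6.5 q [-0.254 -0.699 -0.763  0.768  0.266 -0.284] p [533.889 -60.998 174.568] F [-2.934 -0.453 -8.322] gap -0.24007403517957307
[[-0.707 -0.132  0.695]
 [-0.096  0.991  0.092]
 [-0.701 -0.002 -0.713]]
ang pos 0.30616135454784005 ang tool 0.2988782962090218 r 205.46913051035418
```

Request:
play_rows:
  series:
    - {"hand":0,"dx":0,"dy":-4.6,"dz":0,"ax":-0.9,"ay":0,"az":-0.9}
    - {"hand":0,"dx":0,"dy":-4.6,"dz":0,"ax":-0.9,"ay":0,"az":-0.9}
    - {"hand":0,"dx":0,"dy":-4.6,"dz":0.3,"ax":-0.9,"ay":0,"az":-0.9}
    - {"hand":0,"dx":0,"dy":-4.6,"dz":0.3,"ax":-0.9,"ay":0,"az":-0.9}
    - {"hand":0,"dx":0,"dy":-4.6,"dz":0.3,"ax":-0.9,"ay":0,"az":-0.9}

```text
time_s: 6.92
eef_pos: [538.5, -83.7, 173.8]
orientation: [[-0.692, -0.241, 0.68], [-0.173, 0.971, 0.168], [-0.701, -0.001, -0.713]]
contact_force: [-6.4, -1.0, -8.9]
finger_gap: 0.2
```

Request:
play_rows:
  series:
    - {"hand":0,"dx":0,"dy":-4.6,"dz":0,"ax":-0.9,"ay":0,"az":-0.9}
    - {"hand":0,"dx":0,"dy":-4.6,"dz":0,"ax":-0.9,"ay":0,"az":-0.9}
    - {"hand":0,"dx":0,"dy":-4.6,"dz":0,"ax":-0.9,"ay":0,"az":-0.9}
    - {"hand":0,"dx":0,"dy":-4.6,"dz":0,"ax":-0.9,"ay":0,"az":-0.9}
    - {"hand":0,"dx":0,"dy":0,"dz":0,"ax":0,"ay":0,"az":0}

```text
time_s: 7.33
eef_pos: [544.0, -102.2, 174.0]
orientation: [[-0.675, -0.325, 0.663], [-0.232, 0.946, 0.227], [-0.701, -0.001, -0.714]]
contact_force: [-3.7, -1.1, -8.2]
finger_gap: -0.4
```

```bash
python3 st.py;python3 snap.py 5; cat > arm.py <<'E'
from plan import *;from h import *
import sys
o=manip.observe();p=o['eef_pos'];z=o['orientation'][:,2]
print('ang pos',np.arctan2(P[1]-p[1],P[0]-p[0])-YAW,'ang tool',np.arctan2(z[1],z[0])-YAW,'r',np.hypot(*(P-p[:2])))
im=np.load(f"top{sys.argv[1]}.npz")['p']
H,S,V=cv2.split(cv2.cvtColor(im,cv2.COLOR_RGB2HSV));m=(H>15)&(H<32)&(S>150)&(V>90)
m[:172]=0;m[198:]=0;m[:,:300]=0;m[:,400:]=0
v,u=np.nonzero(m);X=np.array([onz('top',(a,b),106)[:2] for a,b in zip(u,v)])
d=X.mean(0)-P;print('bar centroid angle from pivot',np.arctan2(-d[1],-d[0])-YAW,np.linalg.norm(d))
w,e=np.linalg.eigh(np.cov(X.T));ax=e[:,1]*np.sign(e[0,1]);print('bar axis',np.arctan2(ax[1],ax[0])-YAW,len(u))
E
python3 arm.py 0; python3 arm.py 5
```

```text
7.3333 q [-0.439 -0.524 -0.648  0.832  0.509 -0.606] p [ 544.011 -102.206  173.968] F [-3.677 -1.116 -8.207] gap -0.3507650120480229
[[-0.675 -0.325  0.663]
 [-0.232  0.946  0.227]
 [-0.701 -0.001 -0.714]]
ang pos 0.5093355045611382 ang tool 0.4977150920330875 r 205.43471035116485
bar centroid angle from pivot -0.0013402080036032382 55.21658071236832
bar axis -0.041527766091151164 321
ang pos 0.5093355045611382 ang tool 0.4977150920330875 r 205.43471035116485
bar centroid angle from pivot 0.5279195842181348 57.983320888383865
bar axis 0.6052428455951445 355
```

View pics/s5.png

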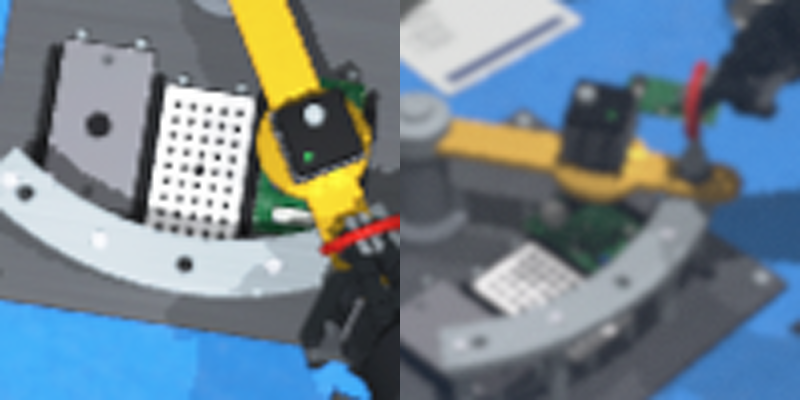

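```bash
python3 - <<'E'
from plan import *;from h import *
for t,zz in (('0',176),('4',190),('5',190)):
    p=np.load(f"top{t}.npz")['p'].astype(int);r=(p[:,:,0]-np.maximum(p[:,:,1],p[:,:,2]));m=r>50
    s=np.zeros(m.shape,bool);s[220:260,310:400]=m[220:260,310:400];v,u=np.nonzero(s)
    X=np.array([onz('top',(a,b),zz)[:2] for a,b in zip(u,v)]);w=r[s]
    c=(X.max(0)+X.min(0))/2;d=P-c;print(t,len(u),c,np.arctan2(d[1],d[0])-YAW,np.linalg.norm(d))
    e=np.linalg.eigh(np.cov(X.T))[1][:,1];e*=np.sign(e[1]);print('ring plane ang',np.arctan2(-e[0],e[1])-YAW)
E
```

```text
0 95 [527.92632068   2.76848285] 0.0002689631575095719 212.45525553007715
ring plane ang 0.008485211706449641
4 75 [526.42528402 -13.79015869] 0.07860803028971002 211.82047323268327
ring plane ang 0.09481923116643466
5 78 [ 538.24978502 -103.75759679] 0.5107233988091127 211.44736978705137
ring plane ang 0.5239523722594335
```

The ring measures about 0.51–0.52 rad, so one more small step, then lower gently.

Request:
play_rows:
  series:
    - {"hand":0,"dx":0,"dy":-4.6,"dz":0,"ax":-1,"ay":0,"az":-1}
    - {"hand":0,"dx":0,"dy":0,"dz":0,"ax":0,"ay":0,"az":0}
    - {"hand":0,"dx":2,"dy":0,"dz":2,"ax":0,"ay":0,"az":0}
    - {"hand":0,"dx":2,"dy":0,"dz":2,"ax":0,"ay":0,"az":0}
    - {"hand":0,"dx":0,"dy":0,"dz":0,"ax":0,"ay":0,"az":0}

```text
time_s: 7.85
eef_pos: [545.1, -105.1, 168.3]
orientation: [[-0.668, -0.348, 0.657], [-0.249, 0.937, 0.244], [-0.701, -0.0, -0.713]]
contact_force: [-4.8, -1.9, -7.0]
finger_gap: -0.3
```

Request:
play_rows:
  series:
    - {"hand":0,"dx":2,"dy":0,"dz":2,"ax":0,"ay":0,"az":0}
    - {"hand":0,"dx":0,"dy":0,"dz":0,"ax":0,"ay":0,"az":0}

```text
time_s: 8.02
eef_pos: [545.2, -105.1, 165.8]
orientation: [[-0.668, -0.349, 0.658], [-0.249, 0.937, 0.244], [-0.701, -0.001, -0.713]]
contact_force: [-4.8, -3.0, -7.1]
finger_gap: -0.1
```

```bash
python3 st.py;python3 snap.py 6;python3 arm.py 6
```

```text
8.0167 q [-0.454 -0.5   -0.647  0.827  0.533 -0.643] p [ 545.179 -105.093  165.842] F [-4.792 -2.994 -7.121] gap -0.06293091741524777
[[-0.668 -0.349  0.658]
 [-0.249  0.937  0.244]
 [-0.701 -0.001 -0.713]]
ang pos 0.5284228733608453 ang tool 0.5232982262746572 r 205.3153416075373
bar centroid angle from pivot 0.5414250551996707 58.206016534495014
bar axis 0.6095436349562459 357
```

View pics/s6.png

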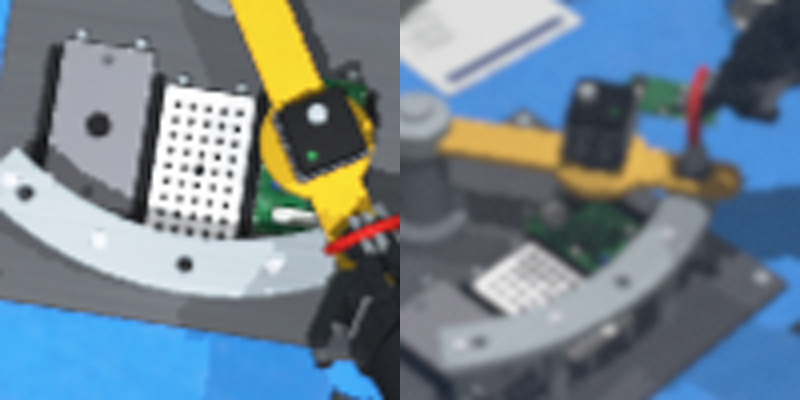

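The finger still carries spring force at z ≈ 166, a lift of about 5 mm. That is below the 10 mm riding height, so the pin is entering the hole. Lowering until it is unloaded.

Request:
play_rows:
  series:
    - {"hand":0,"dx":2,"dy":0,"dz":2,"ax":0,"ay":0,"az":0}
    - {"hand":0,"dx":2,"dy":0,"dz":2,"ax":0,"ay":0,"az":0}
    - {"hand":0,"dx":2,"dy":0,"dz":2,"ax":0,"ay":0,"az":0}
    - {"hand":0,"dx":1,"dy":0,"dz":1,"ax":0,"ay":0,"az":0}
    - {"hand":0,"dx":0,"dy":0,"dz":0,"ax":0,"ay":0,"az":0}

```text
time_s: 8.53
eef_pos: [546.1, -105.2, 158.0]
orientation: [[-0.665, -0.349, 0.66], [-0.25, 0.937, 0.244], [-0.704, -0.002, -0.71]]
contact_force: [-2.9, -2.5, -1.6]
finger_gap: -0.1
```

```bash
python3 st.py;python3 snap.py 7;python3 arm.py 7;python3 - <<'E'
from h import *
for t in "567":
    p=np.load(f"scene{t}.npz")['p'].astype(int);r=(p[:,:,0]-np.maximum(p[:,:,1],p[:,:,2]));m=r>50
    s=np.zeros(m.shape,bool);s[190:255,310:360]=m[190:255,310:360];v,u=np.nonzero(s);w=r[s];print(t,len(u),(u*w).sum()/w.sum(),(v*w).sum()/w.sum(),u.min(),u.max(),v.min(),v.max())
E
```

```text
8.5333 q [-0.454 -0.498 -0.663  0.806  0.534 -0.643] p [ 546.091 -105.232  157.995] F [-2.861 -2.493 -1.64 ] gap -0.08595641736894513
[[-0.665 -0.349  0.66 ]
 [-0.25   0.937  0.244]
 [-0.704 -0.002 -0.71 ]]
ang pos 0.5301911932874084 ang tool 0.5230705735717622 r 204.67763291997124
bar centroid angle from pivot 0.5465227298599687 58.25811877310169
bar axis 0.6190052988756813 357
5 34 338.11812865497075 202.60506822612086 336 340 196 209
6 32 338.47634854771786 203.62697095435684 337 341 198 210
7 34 338.4554226167503 205.14203010420687 337 340 199 212
```

View pics/s7.png

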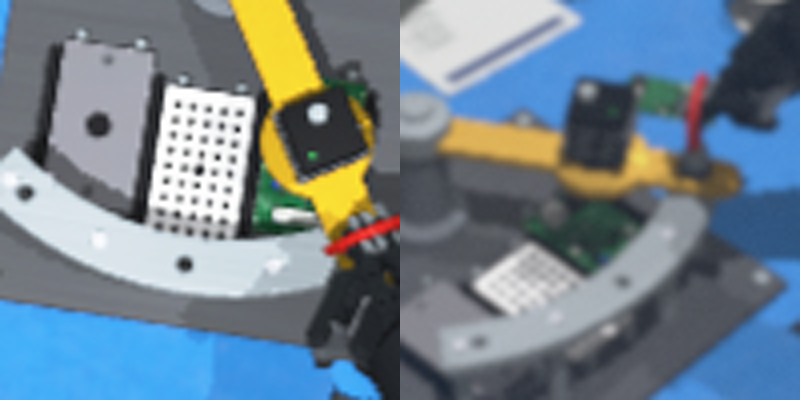

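Request:
play_rows:
  series:
    - {"hand":0,"dx":2,"dy":0,"dz":2,"ax":0,"ay":0,"az":0}
    - {"hand":0,"dx":1,"dy":0,"dz":1,"ax":0,"ay":0,"az":0}
    - {"hand":0,"dx":0,"dy":0,"dz":0,"ax":0,"ay":0,"az":0}
    - {"hand":0,"dx":0,"dy":0,"dz":0,"ax":0,"ay":0,"az":0}

```text
time_s: 8.97
eef_pos: [545.4, -105.0, 152.2]
orientation: [[-0.667, -0.35, 0.658], [-0.249, 0.937, 0.246], [-0.702, -0.0, -0.712]]
contact_force: [-0.1, -0.3, -0.4]
finger_gap: 0.0
```

```bash
python3 st.py
```

```text
8.9667 q [-0.455 -0.496 -0.671  0.799  0.535 -0.644] p [ 545.439 -104.967  152.186] F [-0.087 -0.263 -0.429] gap 0.015603414880265558
[[-0.667 -0.35   0.658]
 [-0.249  0.937  0.246]
 [-0.702 -0.    -0.712]]
```

Finger unloaded. Withdrawing horizontally out of the ring.

Request:
play_rows:
  series:
    - {"hand":0,"dx":4,"dy":0,"dz":-4,"ax":0,"ay":0,"az":0}
    - {"hand":0,"dx":5,"dy":0,"dz":-5,"ax":0,"ay":0,"az":0}
    - {"hand":0,"dx":7,"dy":0,"dz":-7,"ax":0,"ay":0,"az":0}
    - {"hand":0,"dx":7,"dy":0,"dz":-7,"ax":0,"ay":0,"az":0}

```text
time_s: 9.3
eef_pos: [513.8, -116.7, 152.2]
orientation: [[-0.667, -0.35, 0.658], [-0.249, 0.937, 0.246], [-0.702, 0.0, -0.712]]
contact_force: [0.5, -0.2, 0.2]
finger_gap: -0.2
```

Request:
play_rows:
  series:
    - {"hand":0,"dx":7,"dy":0,"dz":-7,"ax":0,"ay":0,"az":0}
    - {"hand":0,"dx":5,"dy":0,"dz":-10,"ax":0,"ay":0,"az":0}
    - {"hand":0,"dx":0,"dy":0,"dz":-15,"ax":0,"ay":0,"az":0}
    - {"hand":0,"dx":0,"dy":0,"dz":-15,"ax":0,"ay":0,"az":0}
    - {"hand":0,"dx":0,"dy":0,"dz":0,"ax":0,"ay":0,"az":0}

```text
time_s: 9.72
eef_pos: [475.0, -132.3, 179.8]
orientation: [[-0.666, -0.348, 0.66], [-0.249, 0.938, 0.243], [-0.703, -0.003, -0.711]]
contact_force: [-0.1, 0.2, -0.0]
finger_gap: -0.2
```

```bash
python3 st.py;python3 snap.py 8;python3 arm.py 8;python3 - <<'E'
from h import *
from plan import P,YAW
for t in "5678":
    p=np.load(f"scene{t}.npz")['p'].astype(int);r=(p[:,:,0]-np.maximum(p[:,:,1],p[:,:,2]));m=r>50
    s=np.zeros(m.shape,bool);s[190:255,310:360]=m[190:255,310:360];v,u=np.nonzero(s);w=r[s];print(t,len(u),(u*w).sum()/w.sum(),(v*w).sum()/w.sum(),u.min(),u.max(),v.min(),v.max())
a=YAW+.541;e=np.array([np.cos(a),np.sin(a)]);q=P-210*e
for L in (0,.005,.01,): print('pred scene ring top/bottom outer',proj('scene',[[*q,190+L*1000],[*q,132+L*1000]]).round(1).tolist())
q0=P-210*np.array([np.cos(YAW),np.sin(YAW)]);print('start pred',proj('scene',[[*q0,190],[*q0,132]]))
E
```

```text
9.7167 q [-0.612 -0.609 -0.672  0.995  0.617 -0.802] p [ 475.037 -132.29   179.787] F [-0.141  0.24  -0.013] gap -0.1608417567624623
[[-0.666 -0.348  0.66 ]
 [-0.249  0.938  0.243]
 [-0.703 -0.003 -0.711]]
ang pos 0.5297359365539089 ang tool 0.5224761900508763 r 279.81413215722216
bar centroid angle from pivot 0.5465227298599687 58.25811877310169
bar axis 0.6190052988756813 357
5 34 338.11812865497075 202.60506822612086 336 340 196 209
6 32 338.47634854771786 203.62697095435684 337 341 198 210
7 34 338.4554226167503 205.14203010420687 337 340 199 212
8 51 338.92710911136106 206.92058492688415 337 341 199 215
pred scene ring top/bottom outer [[338.2, 200.3], [337.7, 215.6]]
pred scene ring top/bottom outer [[338.3, 198.9], [337.8, 214.4]]
pred scene ring top/bottom outer [[338.3, 197.5], [337.8, 213.1]]
start pred [[319.18749904 224.70763744]
 [319.16808919 240.16092973]]
```

View pics/s8.png

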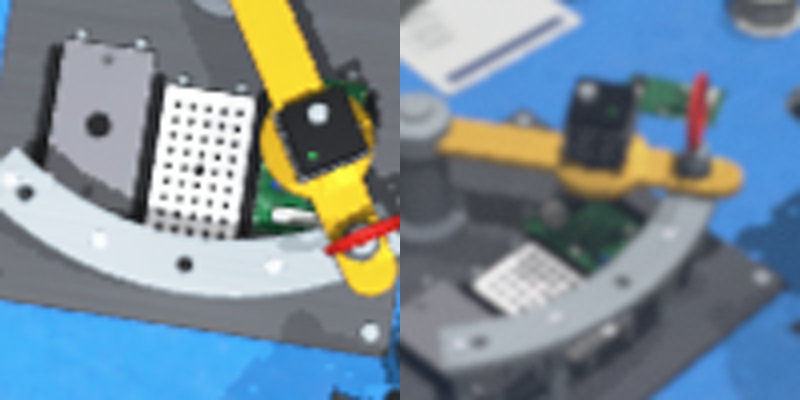

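The ring looks near home, but centroids disagree by about 1 px (up to 4 mm). I'll check with depth at the ring and boss, start versus now.

```bash
python3 - <<'E'
from h import *
def pts(n,t,box,thr=50):
    f=np.load(f"{n}{t}.npz");p=f['p'].astype(int);d=f['d'];r=(p[:,:,0]-np.maximum(p[:,:,1],p[:,:,2]));m=r>thr
    u0,v0,u1,v1=box;s=np.zeros(m.shape,bool);s[v0:v1,u0:u1]=m[v0:v1,u0:u1];v,u=np.nonzero(s);X=[]
    c=calibration(n);R=np.array(c['R']);
    for a,b in zip(u,v):
        if d[b,a]>0:
            o,q=ray(n,(a,b));X.append(o+q*d[b,a])
    X=np.array(X);return X
for n,b in(("top",(320,225,400,255)),("scene",(305,190,360,250))):
  for t in "0134568":
    X=pts(n,t,b)
    if len(X): print(n,t,len(X),'z pct 50,80,90,95,max',np.percentile(X[:,2],[10,50,80,90,95,100]).round(1))
E
```

```text
top 0 94 z pct 50,80,90,95,max [136.3 180.4 189.4 191.7 192.7 195.5]
top 1 93 z pct 50,80,90,95,max [139.5 182.  188.1 190.5 191.2 195.5]
top 3 79 z pct 50,80,90,95,max [161.5 195.1 199.3 201.9 202.7 205.6]
top 4 74 z pct 50,80,90,95,max [166.2 199.  204.8 206.1 207.4 212.3]
top 5 78 z pct 50,80,90,95,max [168.7 198.5 204.2 205.3 205.9 208.6]
top 6 74 z pct 50,80,90,95,max [169.6 191.5 195.7 197.5 198.6 202.5]
top 8 83 z pct 50,80,90,95,max [122.2 181.9 189.1 191.3 192.7 195.1]
scene 0 85 z pct 50,80,90,95,max [135.5 152.3 187.2 190.1 192.5 197.8]
scene 1 89 z pct 50,80,90,95,max [115.3 153.1 186.9 190.1 191.1 192. ]
scene 3 46 z pct 50,80,90,95,max [182.9 198.7 203.7 218.9 221.5 234.4]
scene 4 40 z pct 50,80,90,95,max [183.  200.8 206.8 208.3 214.5 223.1]
scene 5 34 z pct 50,80,90,95,max [183.8 198.7 204.9 205.7 207.5 207.7]
scene 6 32 z pct 50,80,90,95,max [178.9 193.3 197.2 198.5 200.5 202.1]
scene 8 51 z pct 50,80,90,95,max [142.4 166.9 186.6 188.6 189.9 192.2]
```

Depth settles it. The ring top reads 191.3 mm now against 190.5–191.7 mm at the start (205 mm while lifted), so the pin is home. The arm angle is about 0.545 rad, wrist force is zero and the robot is clear. Handing in.

```bash
python3 -c "
from rig import workorder
print(workorder.finish_job())"
```

```text
the job is handed in; nothing more can be done
None
```

The inspection camera now stands over the green board, which was in the right nest, with the index pin home in that board's hole. I handed the job in at about 10 s of the 42 s allowed; the hand-in reports no verdict.

**What I did:** I put the shut fingertips through the ring from the robot's side, tilted 45°. I lifted the pin about 14 mm, swung the arm across with the lift held, lowered the pin into the hole, and withdrew. Wrist force read at most about 11 N at the end of each move.

**Last checks:**
- **Pin:** the ring top measures 191.3 mm in the top view's depth, against 190.5–191.7 mm at the start and about 205 mm while lifted. That means the pin is home. The scene view's depth read 1.5 mm lower than at the start, about its noise.
- **Arm angle:** the bar measures about 0.546 rad in the direction of the board, against a nominal 0.541, and did not change after the fingers withdrew.
- **Contact:** wrist force was about zero after withdrawing, and the robot was clear of the fixture.
- **Board and plate:** neither looks moved in the pictures. I did not measure their positions again afterwards.

**Checks that disagreed:** in the scene camera the ring's colour centroid sat about 1 px above its predicted home position, which would mean about 4 mm of lift. I trusted the depth readings over it. The bar's principal axis read 0.62 rad, but that fit was already 0.04 rad off at the start, so I did not use it. I also first planned the swing with the wrong sign and corrected it before moving.

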